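# Unscrew the spring-loaded filter cap

## Task

Unscrew the blue cap from the filter housing, letting it rise with its thread without forcing it, and keep hold of it as it comes free, because a spring pushes it off. Then set the cap down gently, open side down, flat inside the steel tray and let go; leave the bottle, the dish, the cassette and the timer where they are.

Things in the scene. Friction and masses are not known exactly. Their poses are not given: they have to be found in the camera images.
- housing: grey round filter housing, fixed to the bench: foot 92 mm across, body 68 mm across, shoulder at 62 mm height; above it a threaded neck, 40 mm across the thread, up to 100 mm. A hose stub 14 mm thick points along its +x, reaching 48 mm from the axis at 36 mm height. Origin: centre of its underside on the bench, z up along the thread axis.
- neck_top (a point): centre of the neck's top, 100 mm above the housing's origin. Coarse right-hand thread (unscrews counter-clockwise seen from above). The cap comes free after about 1 to 1.15 turns. A sprung white cartridge in the neck pushes it up with 6 N at first, 3.5 N as it frees, then lifts it 4 mm more and stands 128 mm above the bench.
- cap: blue round ribbed screw cap, hollow below, 49 mm across, 50 mm high, 40 to 85 g, a white line on its top along its +x. Origin: centre of its open lower rim, about 69 mm above the bench at the start; z up along its axis. It stays put when let go half unscrewed. It must be let rise as it turns, by feel: held down or pulled up, it jams in the thread.
- cap_grip (a point): on the cap's axis, 42 mm above its origin: middle of the solid upper 16 mm of the cap, where it is gripped. Forces of the gripper on the screwed-on cap, up, down or sideways, should stay below 8 N
- tray: square shallow steel parts tray, fixed to the bench, 130 x 130 mm outside, walls 3 mm thick and 11 mm high, floor 3 mm thick. Origin: centre of its underside on the bench. Fixed things to keep clear of: a microtome, 370 mm high, from x = 0.46 m on between y = 0 and 0.37 m (its hand wheel, at y = 0 to 0.09 m, only from x = 0.6 m on), and a kettle, 176 mm high, at x = 0.70, y = -0.24 m.
- stain_bottle: violet bottle with white cap, 47 mm across, 92 mm high, bystander. Origin: centre of its underside.
- petri_dish: clear covered dish, 64 mm across, 17 mm high, bystander. Origin: centre of its underside.
- cassette_3: blue tissue cassette with a wax block, 29 x 40 x 13 mm, bystander. Origin: centre of its underside.
- timer: white lab timer with a display, 62 x 62 x 23 mm, bystander. Origin: centre of its underside.
Not all that is in view belongs to the job. Of the things that look like the cap, the smaller one is meant.

How it is judged (in metres and radians):
On the way:
1. the cap has come off the thread while held in the fingers (z of cap in the frame of housing above 0.0925 m and contact force between the fingers and cap above 1 N), for 0.2 s.
At the end, for the whole second after the job is handed in: the cap stands open side down, flat (within 0.08 rad) on the tray floor, its axis within 36 mm of the tray's centre, at rest and let go (horizontal distance between cap and tray below 0.036 m and z of cap in the frame of tray below 0.006 m and angle between cap's own z axis and vertical below 0.08 rad and linear speed of cap below 0.01 m/s and contact force between the fingers and cap below 0.1 N); the robot touches nothing.
It fails at once if the cap is forced on the thread: more than 30 N between cap and housing (contact force between cap and housing above 30 N).
It fails at once if the gripper presses on the housing with more than 15 N (contact force between the arm and housing above 15 N).
It fails at once if the freed cap is not held: it jumps off the thread, or is dropped into the tray from more than 12 mm (contact force between the fingers and cap below 0.2 N and ((z of cap in the frame of housing above 0.0925 m and horizontal distance between cap and housing below 0.04 m) or (height (world z) of cap above 0.015 m and horizontal distance between cap and housing above 0.04 m))).
It fails at once if the cap is tipped over by more than 0.5 rad (angle between cap's own z axis and vertical above 0.5 rad).
It fails at once if a bystander is shifted by more than 20 mm (distance of any of stain_bottle, petri_dish, cassette_3, timer from where it was at the start of the episode above 0.02 m).
It also fails if it takes over 72 s, if anything falls off the work surface, if the arm or the gripper's body presses on something with over 40 N, if the wrist force passes 120 N, or if a joint passes its speed limit or range.

## Robot

A 7-joint arm with a two-finger parallel gripper is mounted at the origin on a cart in front of the work surface, level with it; the furniture and walls round the work are solid. World frame = base frame: x ahead of the robot, y to its left, z up, the work surface at z = 0. Lengths are in mm, angles in rad, forces in N, time in s.
With the tool pointing down it reaches from about 425 to 925 mm from the base axis. Payload 6.8 kg.
Tool frame: the origin (TCP) lies between the finger pads; the fingertips stand 17 mm ahead of it and the grasp point (between the pads) lies 2 mm behind it; z points along the fingers, y is the direction in which the jaws open and shut (so a half turn about z gives the same grasp; the last joint's range is limited). The gripper opens to 85 mm and grips with 20 to 120 N. Pads are 22 mm wide; open, the fingers measure 114 mm over their backs; the gripper's body (76 mm by 85 mm) begins 54 mm behind the grasp point. The pads swing forward as they close: fully open they stand 13 mm farther back than shut.
Start: joints at [-1.224, 0.477, 0.022, 1.555, -0.011, 1.109, -0.083], TCP at [296.515, 606.404, 248.308] pointing down, gripper open.
Joint ranges: [-2.96, 2.96], [-0.34, 2.1], [-1.41, 1.46], [0.24, 2.44], [-1.37, 4.51], [0.17, 1.92], [-2.96, 2.96]. Speed limits (rad/s): [2.39, 2.39, 3.14, 3.14, 3.14, 3.14, 3.14].

## Interface

Orientations are given as a unit quaternion [x, y, z, w].
In Python, from plant import r gives the robot as it stands. Calls block until the motion is done:
- r.move_to(position, orientation): joint-space move of the TCP to a pose.
- r.servo_line(position, rot=None, rate=150, max_force=None): straight line of the TCP; rot=None keeps the orientation; rate is the mean speed in mm/s. With max_force (N) it stops when the force on the tool has changed by that much, and returns True; else False.
- r.movej(angles): joint-space move.
- r.command_gripper(opening, grip_force=None): finger opening in mm; grip_force is the grip in N (None keeps the last); returns when the fingers have stopped.
- r.wait(seconds).
- r.ik(position, orientation): joint angles nearest the present ones, or None.
- r.read_state(): the state.
- r.grab_frame(name): name is "side" or "top"; returns (picture, depth): 384x512x3 uint8, red, green, blue; 384x512 float32, mm along the optical axis (not along the pixel's ray), 0 where there is no reading.
- r.camera_params(name): a dict with "camera_matrix" (3x3 intrinsics, pixels), "k1" (the pictures are not rectified: a ray, as slopes to the right and down, at radius r is drawn at 1 + k1 r^2 times it, then the intrinsics apply), "rvec" (rotation vector, rad) and "tvec" (3), from world to camera coordinates, as OpenCV has them. Camera axes: x right, y down, z forward; pixel columns grow to the right and rows downward; lengths in mm; the calibration is good to about 2 mm. A picture is of the moment at which its call begins. camera_params takes no time and is no camera call.
A pose or a line that the arm cannot do raises r.MotionError and nothing moves.
- r.sign_off(): hands the job in, once; it reports no verdict.
The state is a dict: "time": time; "qpos": joint angles; "joint_velocities": joint speeds; "tau": joint torques, N m; "tool_pos": TCP position; "tcp_rot": TCP orientation; "contact_force": force on the tool from outside, world axes, zero at the start; "wrist_torque": the same for the moment, N m; "grip_width": finger opening in mm.
Only numpy, scipy, OpenCV 4.12 (cv2) and the standard library are available. Lean on these libraries where they do the work, as an engineer would, in place of code of your own. Each camera call takes 0.05 s, during which the arm holds its last target.

## Working session

There is one attempt and no reset: what is moved stays moved. The work goes in short steps, each a Python script; the robot and the scene stay as the last script left them, time stands still between calls to the robot, and variables do not carry over. Pictures are saved under pics/ and viewed, and the job is handed in when it is done.

```bash
ls; mkdir -p pics; python3 - <<'E'
from plant import r
import cv2,numpy as np
for n in("side","top"):
    p,d=r.grab_frame(n); cv2.imwrite(f"pics/{n}0.png",p[:,:,::-1]); np.save(f"{n}0.npy",d)
    print(n,r.camera_params(n))
s=r.read_state(); print(s)
E
```

```text
pics
side {'camera_matrix': array([[431.72355972,   0.        , 248.09665699],
       [  0.        , 431.72355972, 195.52285411],
       [  0.        ,   0.        ,   1.        ]]), 'k1': 0.02463745022518083, 'rvec': array([ 0.42317847, -2.55241262,  1.43726595]), 'tvec': array([ 502.26984261,  155.8263743 , 1540.43283072])}
top {'camera_matrix': array([[489.10648905,   0.        , 251.14649175],
       [  0.        , 489.10648905, 193.95619543],
       [  0.        ,   0.        ,   1.        ]]), 'k1': -0.0989823806111946, 'rvec': array([ 2.10281602, -2.12647064,  0.21852815]), 'tvec': array([6.68965949e-01, 5.41183307e+02, 1.45532834e+03])}
{'time': 0.1, 'qpos': array([-1.22408569,  0.4777058 ,  0.02239666,  1.55634292, -0.01146448,
        1.10929917, -0.0830903 ]), 'joint_velocities': array([-0.00091237, -0.00329846,  0.00135726, -0.00169283, -0.000564  ,
       -0.00171585, -0.00080492]), 'tau': array([ 3.85170497e-03, -5.97756708e+01,  1.61342919e+00, -2.81954205e+01,
        1.27842525e-02,  5.05714313e-03,  1.34475710e-05]), 'tool_pos': array([296.3493252 , 605.91126206, 247.43585921]), 'tcp_rot': array([ 2.25451457e-01,  9.74254063e-01, -8.07552738e-04, -9.75279278e-05]), 'contact_force': array([ 0.06431713, -0.01347087,  0.64234193]), 'wrist_torque': array([0.00298759, 0.02871229, 0.02285377]), 'grip_width': 85.32728975578895}
```

View pics/side0.png

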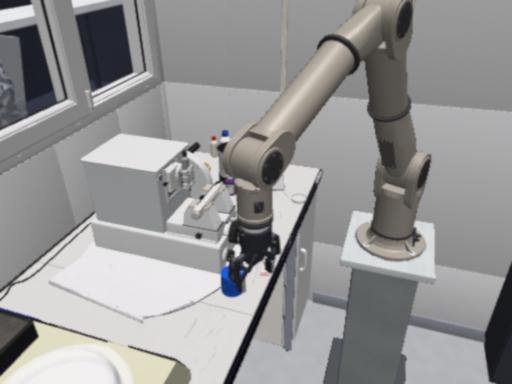

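View pics/top0.png

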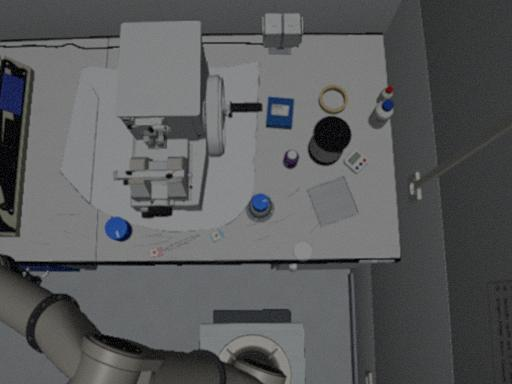

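The top view shows two blue candidates: one at (260,203) standing on a grey round body, and a larger one at (117,229). The tray is near (332,200), the bottle (291,157), the timer (356,160) and the dish (303,251). I'll confirm with enlarged crops and depth.

```bash
cat > h.py <<'E'
import numpy as np,cv2
from plant import r
def cam(n):
    c=r.camera_params(n);R,_=cv2.Rodrigues(np.array(c["rvec"]));return c["camera_matrix"],c["k1"],R,np.array(c["tvec"])
def ray(n,u,v):
    K,k,R,t=cam(n)
    x,y=cv2.undistortPoints(np.array([[[u,v]]],float),K,np.array([k,0,0,0.]))[0,0]
    return np.array([x,y,1.]),R,t
def depthpt(n,u,v,z):   # using depth z
    d,R,t=ray(n,u,v); return R.T@(d*z-t)
def atz(n,u,v,h):
    d,R,t=ray(n,u,v); o=-R.T@t; w=R.T@d; return o+w*(h-o[2])/w[2]
def proj(n,P):
    K,k,R,t=cam(n); q,_=cv2.projectPoints(np.array(P,float).reshape(-1,1,3),cv2.Rodrigues(R)[0],t,K,np.array([k,0,0,0.]));return q[:,0]
E
python3 - <<'E'
from h import *
d=np.load("top0.npy"); p=cv2.imread("pics/top0.png")
for nm,u,v in [("cap",260,203),("other",117,229),("tray",332,200),("dish",303,251),("bottle",291,157),("timer",356,160),("cas1",217,236),("cas2",156,252),("book",280,112)]:
    print(nm,depthpt("top",u,v,d[v,u]).round(1))
a=cv2.resize(p[180:230,235:285],None,fx=8,fy=8,interpolation=cv2.INTER_CUBIC)
b=cv2.resize(p[205:255,92:142],None,fx=8,fy=8,interpolation=cv2.INTER_CUBIC)
cv2.imwrite("pics/caps.png",np.hstack([a,b]))
cv2.imwrite("pics/tray.png",cv2.resize(p[140:265,275:375],None,fx=4.7,fy=4.7,interpolation=cv2.INTER_CUBIC))
E
```

```text
cap [501.2 -31.  115.4]
other [434.3 404.   67.6]
tray [ 530.5 -265.    -2.9]
dish [ 365.8 -163.2   26.9]
bottle [ 648.5 -128.9   89.9]
timer [ 655.4 -344.    24.2]
cas1 [417.9 103.3   4.8]
cas2 [368.2 292.3  16.9]
book [ 818.2 -102.7   31.4]
```

View pics/caps.png

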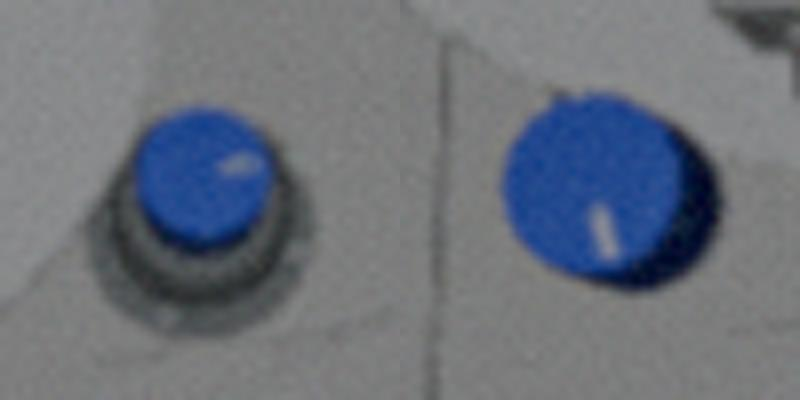

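View pics/tray.png

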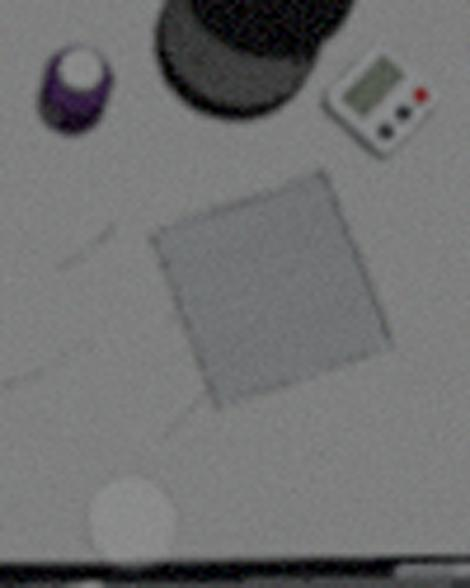

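Left: the blue cap, centre ≈(260,201.5), about 17 px wide with a white line, on the grey round housing at ~119 mm height. It's smaller than the one at (117,229), 23 px and standing alone, so this is the cap meant. The tray's corners in its crop are (320,172), (152,238), (218,407) and (390,347). I'll compute the positions and cross-check them in the side view.

```bash
python3 - <<'E'
from h import *
f=lambda x,s,o:o+(x+.5)/s-.5
print("cam",[(-cam(n)[2].T@cam(n)[3]).round(0) for n in("top","side")])
c=atz("top",f(204.5,8,235),f(176,8,180),119);print("cap top",c)
print("edges",[atz("top",f(x,8,235),f(y,8,180),119).round(1) for x,y in((136,176),(273,176),(204,108),(204,245))])
print("line",atz("top",f(255,8,235),f(160,8,180),119))
cs=[atz("top",f(x,4.7,275),f(y,4.7,140),11) for x,y in((320,172),(152,238),(218,407),(390,347))]
print(np.round(cs,1),np.mean(cs,0), [np.linalg.norm(cs[i]-cs[i-1]).round(1) for i in range(4)])
# base housing foot
print("foot",[atz("top",f(x,8,235),f(y,8,180),5).round(1) for x,y in((92,240),(312,240),(200,335))])
print("pred side",proj("side",[c,[c[0],c[1],69],np.mean(cs,0)]))
ds=np.load("side0.npy")
p,d=cv2.imread("pics/side0.png"),0
cv2.imwrite("pics/sidecrop.png",cv2.resize(p[130:310,190:350],None,fx=3.2,fy=3.2,interpolation=cv2.INTER_CUBIC))
E
```

```text
cam [array([ 2.350e+02, -1.000e+00,  1.535e+03]), array([  46., 1330.,  937.])]
cap top [504.81410651 -31.3967775  119.        ]
edges [array([505.1,  -6.2, 119. ]), array([504.5, -56.6, 119. ]), array([530.4, -31.6, 119. ]), array([479. , -30.8, 119. ])]
line [510.60991295 -50.10607929 119.        ]
[[ 605.4 -300.7   11. ]
 [ 560.5 -183.7   11. ]
 [ 444.3 -224.1   11. ]
 [ 483.5 -342.3   11. ]] [ 523.42994153 -262.7245512    11.        ] [np.float64(128.8), np.float64(125.4), np.float64(123.0), np.float64(124.6)]
foot [array([501.2,  11.2,   5. ]), array([500.2, -76.1,   5. ]), array([462.7, -31.1,   5. ])]
pred side [[257.11374943 184.90206761]
 [257.21052052 196.08170841]
 [269.87659171 180.79554829]]
```

View pics/sidecrop.png

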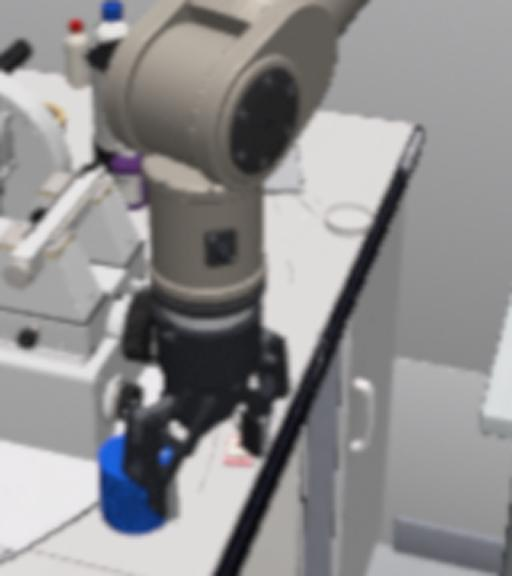

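```bash
python3 - <<'E'
from h import *
from scipy.spatial.transform import Rotation as Ro
s=r.read_state();print(Ro.from_quat(s["tcp_rot"]).as_matrix().round(2).tolist(),s["qpos"].round(2))
az=np.arctan2(606,296)
for rad,z in((675,440),(550,440),(510,440)):
    try:
        q=r.ik([rad*np.cos(az),rad*np.sin(az),z],list(s["tcp_rot"])); print(rad,z,None if q is None else np.round(q,2))
    except Exception as e: print(e)
for yaw in range(-180,181,45):
    R=Ro.from_euler('z',yaw,degrees=True)*Ro.from_quat([1,0,0,0])
    q=[r.ik([505,-31.5,z],list(R.as_quat())) for z in(440,150,107)]
    print(yaw,[None if x is None else np.round(x,2).tolist() for x in q])
E
```

```text
[[-0.9, 0.44, -0.0], [0.44, 0.9, -0.0], [-0.0, -0.0, -1.0]] [-1.22  0.48  0.02  1.56 -0.01  1.11 -0.08]
675 440 [-1.24  0.38  0.04  1.28 -0.02  1.49 -0.08]
550 440 [-1.25  0.15  0.02  1.58 -0.    1.42 -0.11]
510 440 [-1.26  0.07  0.02  1.66 -0.    1.41 -0.12]
-180 [[-0.6, 0.05, 0.58, 1.7, -0.03, 1.4, 1.55], [-0.35, 0.34, 0.35, 2.07, -0.17, 0.76, 1.67], [-0.29, 0.41, 0.28, 2.09, -0.18, 0.67, 1.68]]
-135 [[-0.5, 0.05, 0.47, 1.69, -0.02, 1.4, 2.33], [-0.22, 0.33, 0.19, 2.06, -0.09, 0.76, 2.38], [-0.16, 0.4, 0.12, 2.08, -0.08, 0.67, 2.37]]
-90 [[0.97, 0.22, -1.2, 1.61, 0.21, 1.45, 2.89], [-0.96, 0.71, 1.28, 2.1, -0.84, 1.0, -2.36], [-0.93, 0.84, 1.27, 2.13, -1.0, 1.0, -2.23]]
-45 [[-1.26, 0.08, 1.31, 1.72, -0.08, 1.4, -2.29], [-0.96, 0.71, 1.28, 2.1, -0.84, 1.0, -1.58], [-0.93, 0.84, 1.27, 2.13, -1.0, 1.0, -1.45]]
0 [[-0.86, 0.04, 0.85, 1.71, -0.03, 1.4, -1.57], [-0.74, 0.45, 0.86, 2.09, -0.47, 0.81, -1.16], [-0.65, 0.5, 0.76, 2.11, -0.53, 0.72, -1.12]]
45 [[-0.76, 0.04, 0.75, 1.71, -0.03, 1.4, -0.8], [-0.59, 0.39, 0.66, 2.08, -0.34, 0.78, -0.51], [-0.53, 0.45, 0.59, 2.11, -0.4, 0.69, -0.46]]
90 [[-0.71, 0.05, 0.69, 1.7, -0.03, 1.4, -0.02], [-0.52, 0.37, 0.56, 2.08, -0.28, 0.77, 0.21], [-0.46, 0.43, 0.5, 2.1, -0.32, 0.68, 0.25]]
135 [[-0.65, 0.05, 0.63, 1.7, -0.03, 1.4, 0.77], [-0.44, 0.35, 0.46, 2.07, -0.22, 0.77, 0.94], [-0.38, 0.42, 0.39, 2.1, -0.25, 0.67, 0.97]]
180 [[-0.6, 0.05, 0.58, 1.7, -0.03, 1.4, 1.55], [-0.35, 0.34, 0.35, 2.07, -0.17, 0.76, 1.67], [-0.29, 0.41, 0.28, 2.09, -0.18, 0.67, 1.68]]
```

```bash
python3 - <<'E'
from h import *
s=r.read_state();az=np.arctan2(606,296)
q=r.ik([510*np.cos(az),510*np.sin(az),445],list(s["tcp_rot"]))
r.movej(list(q)); s=r.read_state();print(s["time"],s["tool_pos"])
q=list(q);q[0]=0.06;q[2]=0;q[4]=0;q[6]=-2.4
r.movej(q); s=r.read_state();print(s["time"],s["tool_pos"],s["qpos"].round(3),s["contact_force"])
for n in("side","top"):
    p,d=r.grab_frame(n); cv2.imwrite(f"pics/{n}1.png",p[:,:,::-1]); np.save(f"{n}1.npy",d)
p=cv2.imread("pics/side1.png")
cv2.imwrite("pics/side1c.png",cv2.resize(p[130:230,200:320],None,fx=6,fy=6,interpolation=cv2.INTER_CUBIC))
E
```

```text
1.1083 [223.85847298 458.47936423 443.72091171]
3.3167 [501.29834914 -91.49933783 444.7479179 ] [ 5.900e-02  7.300e-02 -1.000e-03  1.652e+00 -0.000e+00  1.418e+00
 -2.400e+00] [ 0.43340695  0.16804431 -0.26979054]
```

View pics/side1c.png

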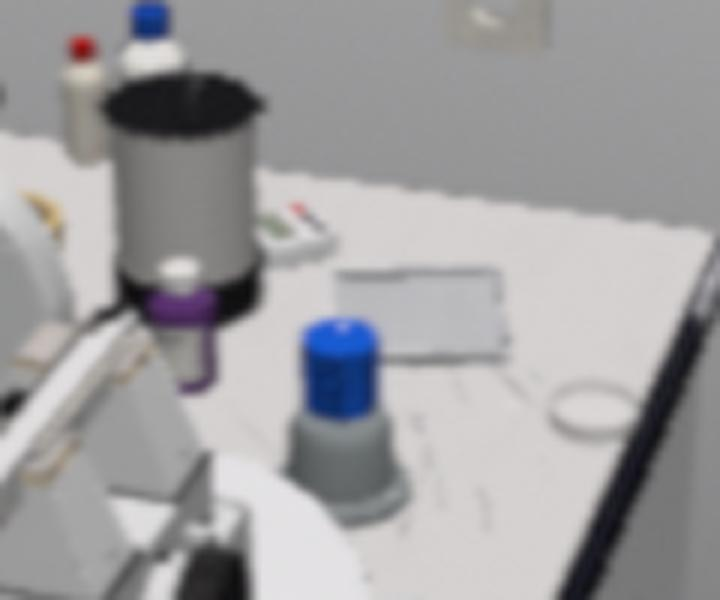

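```bash
cat >> h.py <<'E'
from scipy.spatial.transform import Rotation as Ro
def quat(yaw): return list((Ro.from_euler('z',yaw,degrees=True)*Ro.from_quat([1,0,0,0])).as_quat())
def yawof(q):
    M=Ro.from_quat(q).as_matrix();return np.degrees(np.arctan2(M[1,0],M[0,0]))
def st(m=""):
    s=r.read_state();print(m,"t%.2f"%s["time"],"p",s["tool_pos"].round(2),"yaw%.1f"%yawof(s["tcp_rot"]),"q",s["qpos"].round(2),"F",s["contact_force"].round(2),"T",s["wrist_torque"].round(3),"w%.2f"%s["grip_width"]);return s
E
python3 - <<'E'
from h import *
s=st()
y=yawof(s["tcp_rot"])
r.move_to([506,-31.5,300],quat(y)); st()
r.servo_line([506,-31.5,140],rate=200); st()
r.wait(0.3); st()
r.servo_line([506,-31.5,109.5],rate=60,max_force=4); st()
r.wait(0.3); st()
E
```

```text
t3.42 p [501.25 -91.53 444.86] yaw-50.8 q [ 0.06  0.07 -0.    1.65 -0.    1.42 -2.4 ] F [ 0.26 -0.36 -0.71] T [ 0.048 -0.038 -0.01 ] w85.30
 t4.09 p [506.85 -31.87 301.25] yaw-50.8 q [-0.01  0.15 -0.06  1.88  0.01  1.11 -2.53] F [0.13 0.21 0.32] T [-0.037 -0.001  0.035] w85.21
 t5.04 p [507.23 -31.74 141.35] yaw-50.9 q [-0.01  0.34 -0.06  2.05  0.03  0.75 -2.55] F [-0.42 -0.06  0.4 ] T [ 0.013 -0.063  0.043] w85.04
 t5.34 p [506.42 -31.51 140.72] yaw-50.8 q [-0.01  0.34 -0.06  2.05  0.03  0.75 -2.55] F [ 0.09 -0.63 -0.2 ] T [-0.034  0.031 -0.039] w85.30
 t6.00 p [505.96 -31.5  109.29] yaw-50.8 q [-0.01  0.39 -0.06  2.07  0.04  0.68 -2.55] F [ 0.57 -0.01  0.31] T [-0.013  0.021  0.025] w85.68
 t6.30 p [506.19 -31.5  109.77] yaw-50.8 q [-0.01  0.39 -0.06  2.07  0.04  0.68 -2.55] F [0.5  1.   0.27] T [ 0.052 -0.014  0.006] w85.63
```

```bash
cat >> h.py <<'E'
def F(n=6,dt=0.02):
    a=[]
    for i in range(n):
        s=r.read_state();a.append(s["contact_force"]);r.wait(dt)
    return np.mean(a,0),s
E
python3 - <<'E'
from h import *
f0,s=F();yv=Ro.from_quat(s["tcp_rot"]).as_matrix()[:,1];print(f0,yv)
np.save("f0.npy",f0)
for w in(56,53,51.5):
    r.command_gripper(w,grip_force=20);f,s=F();print(w,s["time"],s["grip_width"].round(2),(f-f0).round(2),"jaw",((f-f0)@yv).round(2))
    if abs((f-f0)@yv)>2: break
E
```

```text
[0.00037344 0.12112925 0.24539604] [-7.75237637e-01 -6.31669637e-01 -2.74765416e-04]Traceback (most recent call last):
  File "<stdin>", line 5, in <module>
AttributeError: 'float' object has no attribute 'round'
```

```bash
python3 - <<'E'
from h import *
f0=np.load("f0.npy");s=r.read_state();yv=Ro.from_quat(s["tcp_rot"]).as_matrix()[:,1]
p=s["tool_pos"]
for w in(56,53,52,51,50,49.5,49,48.5):
    r.command_gripper(w,grip_force=20);f,s=F(4);j=(f-f0)@yv;print(w,"%.2f"%s["time"],"%.2f"%s["grip_width"],(f-f0).round(2),"jaw %.2f"%j)
    if abs(j)>2: break
st()
E
```

```text
56 7.17 56.16 [-0.2   0.09 -0.15] jaw 0.09
53 7.46 52.95 [ 0.98  0.8  -0.55] jaw -1.27
52 7.74 52.03 [1.88 2.11 1.11] jaw -2.79
 t7.76 p [506.52 -31.27 109.75] yaw-50.8 q [-0.01  0.39 -0.06  2.07  0.04  0.68 -2.55] F [1.75 1.59 1.36] T [ 0.357 -0.454 -0.039] w52.13
```

```bash
python3 - <<'E'
from h import *
f0=np.load("f0.npy");s=r.read_state();yv=Ro.from_quat(s["tcp_rot"]).as_matrix()[:,1]
c=np.array([506,-31.5,109.5])
c=c-1.5*yv*[1,1,0]
r.servo_line(list(c),rate=20)
for w in(52,51,50.5,50,49.5,49,48.5):
    r.command_gripper(w);f,s=F(4);j=(f-f0)@yv;print(w,"%.2f"%s["time"],"%.2f"%s["grip_width"],(f-f0).round(2),"jaw %.2f"%j)
    if abs(j)>1.5: 
        c=c+0.25*j*yv*[1,1,0]; r.servo_line(list(c),rate=20);f,s=F(4);j=(f-f0)@yv;print(" adj",c.round(2),(f-f0).round(2),"jaw %.2f"%j)
    if abs(s["grip_width"]-w)>0.5: break
np.save("c.npy",c);st()
E
```

```text
52 8.28 51.95 [-0.5  -0.42 -0.08] jaw 0.65
51 8.56 50.90 [-0.23 -0.24 -0.45] jaw 0.33
50.5 8.84 50.76 [ 0.25  0.11 -0.08] jaw -0.26
50 9.12 49.55 [0.16 0.55 0.03] jaw -0.47
49.5 9.41 49.40 [0.89 1.08 0.65] jaw -1.38
49 9.69 49.09 [1.35 1.54 1.27] jaw -2.02
 adj [507.55 -30.23 109.5 ] [0.74 1.27 3.02] jaw -1.38
48.5 10.29 48.72 [0.94 1.37 3.64] jaw -1.60
 adj [507.86 -29.98 109.5 ] [-0.48 -0.2   4.39] jaw 0.49
 t10.62 p [507.65 -30.2  109.48] yaw-50.8 q [-0.01  0.4  -0.06  2.06  0.04  0.68 -2.56] F [-0.96 -0.72  5.03] T [-0.074  0.176  0.011] w48.65
```

```bash
python3 - <<'E'
from h import *
f0=np.load("f0.npy");c=np.load("c.npy")
for dz in(0.4,0.4):
    c[2]+=dz; r.servo_line(list(c),rate=20);f,s=F(4);print(c.round(2),"%.2f"%s["time"],(f-f0).round(2))
    if f[2]-f0[2]<1.5:break
r.command_gripper(44,grip_force=30);f,s=F(6);print((f-f0).round(2),s["wrist_torque"].round(3),"%.2f %.2f"%(s["time"],s["grip_width"]))
np.save("c.npy",c)
E
```

```text
[507.86 -29.98 109.9 ] 10.93 [-0.51 -0.67  1.62]
[507.86 -29.98 110.3 ] 11.24 [ 0.81 -1.04 -2.44]
[ 0.44 -1.53 -3.32] [-0.294 -0.16   0.021] 11.56 48.27
```

```bash
cat >> h.py <<'E'
def turn(total,step,pitch=20.,stopz=None,verbose=1):
    f0=np.load("f0.npy");c=np.load("c.npy");yaw=float(np.load("yaw.npy"));a=0;n=0
    fz=np.zeros(3)
    while a<total-1e-6:
        a+=step;yaw+=step;n+=1
        c[2]+=pitch*step/360
        r.servo_line(list(c),rot=quat(yaw),rate=30)
        f,s=F(3,0.01);f=f-f0
        if n%verbose==0: print("%.2f yaw%.0f"%(s["time"],yaw),c.round(2),f.round(1),"Tz%.3f q7 %.2f w%.1f"%(s["wrist_torque"][2],s["qpos"][6],s["grip_width"]))
        if np.abs(f).max()>7: print("STOP big force",f);break
        c+=np.clip(f*[0.1,0.1,0.07],-.4,.4)
        np.save("c.npy",c);np.save("yaw.npy",yaw)
    np.save("c.npy",c);np.save("yaw.npy",yaw)
    return c,yaw
E
python3 - <<'E'
from h import *
c=np.load("c.npy");c[2]-=0.3;np.save("c.npy",c);np.save("yaw.npy",yawof(r.read_state()["tcp_rot"]))
turn(24,4)
E
```

```text
11.84 yaw-47 [507.86 -29.98 110.22] [ 0.4 -1.  -1.3] Tz0.089 q7 -2.50 w48.4
12.12 yaw-43 [507.9  -30.08 110.35] [-0.3  0.1 -0.6] Tz0.022 q7 -2.44 w48.2
12.39 yaw-39 [507.87 -30.07 110.53] [-0.4  0.   0.2] Tz0.114 q7 -2.38 w48.2
12.67 yaw-35 [507.83 -30.07 110.77] [-0.1  0.1 -0.1] Tz0.048 q7 -2.32 w48.6
12.94 yaw-31 [507.82 -30.05 110.99] [-0.3  0.   0.7] Tz0.073 q7 -2.26 w48.5
13.22 yaw-27 [507.8  -30.05 111.25] [-0.3  0.1 -0.3] Tz0.072 q7 -2.20 w48.3
```

```bash
python3 - <<'E'
from h import *
turn(40,8,20.2)
turn(192,12,20.2,verbose=2)
E
```

```text
13.53 yaw-19 [507.77 -30.04 111.68] [ 0.1  0.8 -0.6] Tz0.077 q7 -2.08 w48.4
13.85 yaw-11 [507.78 -29.96 112.09] [ 0.  -0.3  0.7] Tz0.054 q7 -1.96 w48.5
14.17 yaw-3 [507.78 -29.99 112.59] [-1.  -0.   0.4] Tz0.019 q7 -1.83 w48.3
14.48 yaw5 [507.69 -29.99 113.07] [-0.5 -1.1 -0.4] Tz0.021 q7 -1.71 w48.6
14.80 yaw13 [507.63 -30.1  113.49] [-0.2 -0.3 -0.2] Tz0.049 q7 -1.59 w48.3
15.57 yaw37 [507.62 -30.22 114.82] [-0.  -0.6  0.4] Tz0.091 q7 -1.22 w48.0
16.33 yaw61 [507.71 -30.3  116.15] [ 1.2 -0.6 -0.7] Tz0.033 q7 -0.86 w48.1
17.10 yaw85 [507.92 -30.34 117.41] [1.  0.1 0.4] Tz0.007 q7 -0.49 w48.4
17.87 yaw109 [508.1  -30.28 118.77] [ 0.8  0.7 -0.3] Tz0.055 q7 -0.13 w48.7
18.63 yaw133 [508.2  -30.12 120.13] [0.2 1.  0.3] Tz0.025 q7 0.24 w48.4
19.40 yaw157 [508.28 -29.92 121.52] [-0.2  0.7 -0. ] Tz0.013 q7 0.60 w48.4
20.17 yaw181 [508.24 -29.82 122.86] [-0.4 -0.1 -0.2] Tz0.014 q7 0.96 w48.4
20.93 yaw205 [508.15 -29.85 124.18] [ 0.9 -0.9 -0.6] Tz0.095 q7 1.32 w48.7
```

```bash
python3 - <<'E'
from h import *
c=np.load("c.npy");yaw=float(np.load("yaw.npy"));f0=np.load("f0.npy")
r.command_gripper(62);f,s=F(4);print("open",(f-f0).round(2),"%.2f"%s["grip_width"])
c[0],c[1]=507.95,-30.05
for k in range(4):
    yaw-=45; r.servo_line(list(c),rot=quat(yaw),rate=30)
c[2]+=0.2; r.servo_line(list(c),rate=30)
f0,s=F(6);print("f0",f0.round(2));np.save("f0.npy",f0)
st()
for w in(52,50,49):
    r.command_gripper(w,grip_force=30);f,s=F(3);print(w,(f-f0).round(2),"%.2f"%s["grip_width"])
    if np.abs(f-f0).max()>3:break
np.save("c.npy",c);np.save("yaw.npy",yaw)
E
```

```text
open [-0.43  0.47 -0.05] 62.32
f0 [ 0.11  0.08 -0.05]
 t25.38 p [507.91 -30.12 124.3 ] yaw25.2 q [ 0.26  0.4  -0.39  2.04  0.22  0.74 -1.4 ] F [0.35 0.14 0.17] T [0.04  0.008 0.024] w61.96
52 [-0.13  0.03  0.2 ] 51.91
50 [-0.11  0.46 -0.14] 50.18
49 [-0.48  0.06  0.17] 49.12
```

```bash
python3 - <<'E'
from h import *
r.command_gripper(44,grip_force=40);f0=np.load("f0.npy");f,s=F(5);print((f-f0).round(2),"%.2f %.2f"%(s["time"],s["grip_width"]))
c=np.load("c.npy");c+=(f-f0)*[.1,.1,.1];np.save("c.npy",c)
turn(96,8,20.2)
E
```

```text
[-0.83 -0.53  2.57] 26.52 48.05
26.84 yaw33 [507.87 -30.1  125.05] [-0.1 -0.2  1.7] Tz0.041 q7 -1.28 w48.6
27.16 yaw41 [507.86 -30.12 125.61] [0.2 0.  0.4] Tz0.028 q7 -1.15 w48.0
27.48 yaw49 [507.88 -30.12 126.09] [ 0.  -0.5  0.2] Tz0.058 q7 -1.03 w48.0
27.79 yaw57 [507.88 -30.16 126.56] [ 0.2 -0.3  0.2] Tz0.047 q7 -0.91 w48.2
28.11 yaw65 [507.9  -30.19 127.02] [ 0.1  0.  -0.4] Tz0.031 q7 -0.79 w48.1
28.43 yaw73 [507.92 -30.19 127.44] [-0.3 -0.3 -0.1] Tz0.005 q7 -0.66 w48.2
28.74 yaw81 [507.89 -30.22 127.89] [-0.2 -0.3  0.3] Tz0.067 q7 -0.54 w48.2
29.06 yaw89 [507.87 -30.25 128.35] [-0.1  0.  -0.5] Tz0.007 q7 -0.42 w48.1
29.38 yaw97 [507.85 -30.25 128.77] [-0.2 -0.3 -1. ] Tz0.069 q7 -0.30 w47.8
29.69 yaw105 [507.83 -30.28 129.15] [-0.5 -0.6  0.1] Tz0.039 q7 -0.17 w48.0
30.01 yaw113 [507.78 -30.34 129.61] [-0.4 -0.4 -0.4] Tz0.089 q7 -0.05 w48.1
30.32 yaw121 [507.75 -30.37 130.03] [-0.2 -0.3  0.1] Tz0.022 q7 0.07 w48.3
```

```bash
python3 - <<'E'
from h import *
turn(72,8,20.2)
E
```

```text
30.64 yaw129 [507.72 -30.41 130.48] [-0.5  0.3  0.8] Tz0.012 q7 0.19 w48.2
30.96 yaw137 [507.67 -30.38 130.99] [-0.8 -0.1 -0.2] Tz0.060 q7 0.31 w48.0
31.27 yaw145 [507.59 -30.39 131.42] [ 0.   0.2 -1. ] Tz0.036 q7 0.44 w48.1
31.59 yaw153 [507.6  -30.37 131.8 ] [ 0.  -0.2 -0.1] Tz0.077 q7 0.56 w48.2
31.91 yaw161 [507.6  -30.38 132.24] [-0.5 -0.2 -0.8] Tz0.067 q7 0.68 w48.0
32.23 yaw169 [507.56 -30.41 132.63] [0.1 0.1 0.4] Tz0.090 q7 0.80 w48.1
32.54 yaw177 [507.57 -30.4  133.11] [ 0.3 -0.3  3. ] Tz-0.013 q7 0.92 w48.3
32.86 yaw185 [507.6  -30.42 133.77] [ 0.3 -0.2  2.8] Tz-0.016 q7 1.04 w47.4
33.17 yaw193 [507.63 -30.45 134.41] [ 0.2 -0.4  3. ] Tz-0.025 q7 1.16 w48.2
```

```bash
python3 - <<'E'
from h import *
print(r.servo_line([507.7,-30.3,150],rate=25,max_force=10)); st()
r.wait(0.3)
print(r.servo_line([507.7,-30.3,235],rate=80,max_force=10)); s=st()
f,s=F(6);print((f-np.load("f0.npy")).round(2))
p,d=r.grab_frame("side");cv2.imwrite("pics/side2.png",p[:,:,::-1])
cv2.imwrite("pics/side2c.png",cv2.resize(p[100:230,200:320,::-1],None,fx=4.5,fy=4.5,interpolation=cv2.INTER_CUBIC))
E
```

```text
False
 t33.96 p [507.57 -30.39 149.89] yaw-166.8 q [ 0.79  0.57 -1.09  1.99  0.62  0.96  1.18] F [ 0.   -0.65 -0.61] T [ 0.01   0.025 -0.   ] w47.86
False
 t35.47 p [507.33 -30.39 234.47] yaw-166.8 q [ 0.88  0.47 -1.19  1.91  0.49  1.1   1.29] F [ 0.07 -0.    0.18] T [-0.036 -0.02   0.006] w48.08
[-0.22  0.08 -0.1 ]
```

View pics/side2c.png

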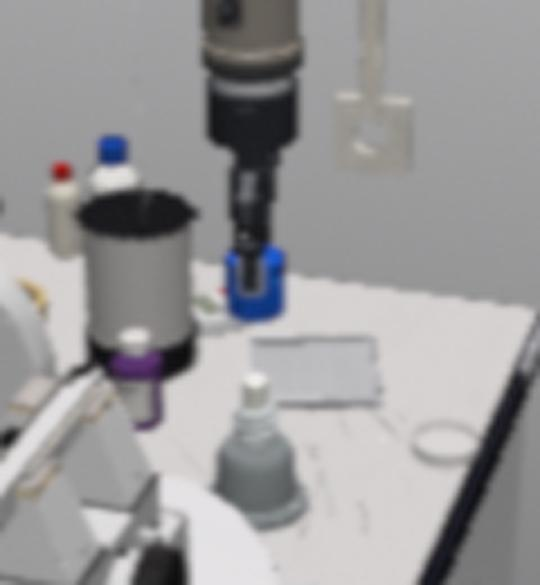

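The picture shows the cap held upright at crop (255,285), clear of the bare neck with its white cartridge at (256,385). The tray is free at (315,372). Next I carry the cap over.

```bash
python3 - <<'E'
from h import *
s=r.read_state();R=quat(193.2)
for P in([515,-150,235],[523.4,-262.7,235],[523.4,-262.7,44]):
    q=r.ik(P,R);print(None if q is None else np.round(q,2))
r.servo_line([523.4,-262.7,235],rate=120);st()
r.servo_line([523.4,-262.7,90],rate=100);st()
r.wait(.2)
p,d=r.grab_frame("side");cv2.imwrite("pics/side3c.png",cv2.resize(p[100:230,200:320,::-1],None,fx=4.5,fy=4.5,interpolation=cv2.INTER_CUBIC))
p,d=r.grab_frame("top");cv2.imwrite("pics/top3c.png",cv2.resize(p[120:270,240:390,::-1],None,fx=4,fy=4,interpolation=cv2.INTER_CUBIC))
E
```

```text
[ 1.06  0.51 -1.17  1.85  0.52  1.13  1.51]
[ 1.16  0.59 -1.12  1.74  0.57  1.19  1.68]
[ 1.02  0.79 -0.91  1.87  0.8   0.9   1.51]
 t37.71 p [ 523.51 -262.02  235.12] yaw-166.8 q [ 1.16  0.59 -1.12  1.74  0.57  1.18  1.68] F [-0.1   0.77 -0.43] T [-0.005  0.008  0.009] w47.87
 t39.31 p [ 523.79 -262.82   90.6 ] yaw-166.8 q [ 1.06  0.74 -0.98  1.85  0.75  0.97  1.55] F [ 0.29  0.1  -0.22] T [0.013 0.012 0.002] w47.71
```

View pics/side3c.png

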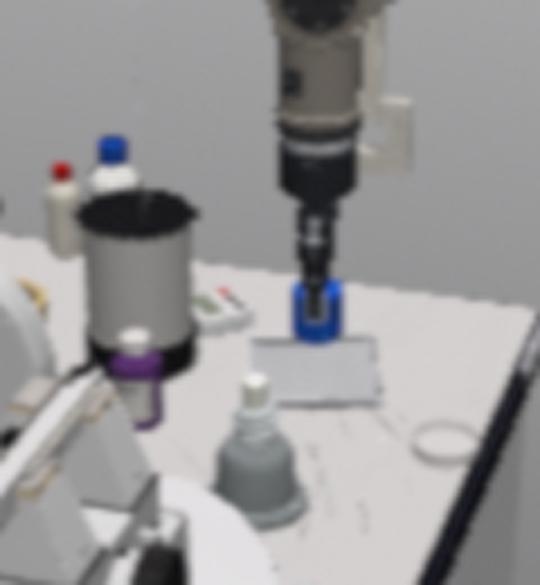

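View pics/top3c.png

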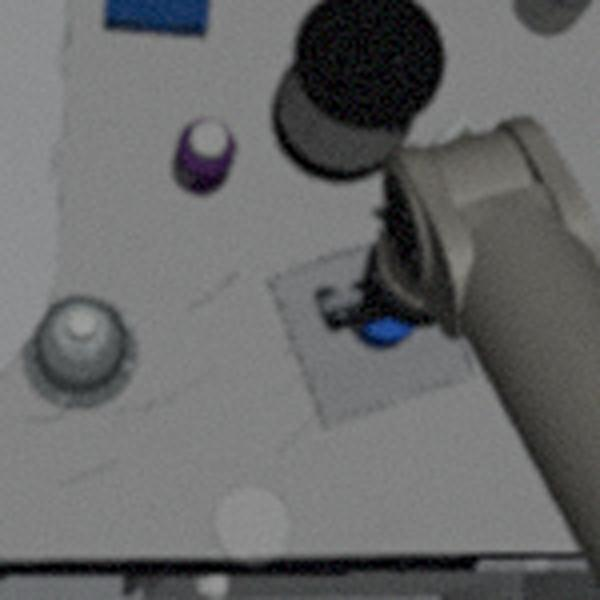

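The cap hangs upright above the tray's middle: side crop (318,312), top crop (385,330). The wrist is well above the kettle. Now I lower it by feel.

```bash
python3 - <<'E'
from h import *
r.servo_line([523.4,-262.7,50],rate=40);r.wait(.2);f0,_=F(5)
h=r.servo_line([523.4,-262.7,40],rate=8,max_force=2.5);s=st(h)
f,s=F(5);print((f-f0).round(2),s["tool_pos"])
E
```

```text
True t41.77 p [ 523.42 -262.69   44.95] yaw-166.8 q [ 1.03  0.8  -0.92  1.87  0.82  0.91  1.5 ] F [ 0.28 -1.11  5.11] T [-0.002  0.129 -0.033] w48.08
[-0.78 -0.93  5.03] [ 523.37698888 -262.69731859   44.945134  ]
```

```bash
python3 - <<'E'
from h import *
r.command_gripper(51,grip_force=20);f,_=F(3);print(f)
r.command_gripper(68);f,_=F(4);print(f);st()
r.servo_line([523.4,-262.7,110],rate=60,max_force=5);st()
r.servo_line([523.4,-262.7,300],rate=150);st()
r.move_to([430,-100,400],quat(193.2));st()
r.wait(.2)
for n,(a,b,c,d) in(("side",(100,230,200,320)),("top",(120,270,240,390))):
    p,_=r.grab_frame(n);cv2.imwrite(f"pics/{n}4c.png",cv2.resize(p[a:b,c:d,::-1],None,fx=4,fy=4,interpolation=cv2.INTER_CUBIC));np.save(n+"4.npy",_);cv2.imwrite(f"pics/{n}4.png",p[:,:,::-1])
E
```

```text
[-0.15294535 -0.08692831  0.09285389]
[ 0.19465033 -0.20543239  0.0391138 ]
 t42.49 p [ 522.7  -262.61   44.25] yaw-166.8 q [ 1.03  0.8  -0.92  1.87  0.81  0.91  1.5 ] F [-0.67  0.74 -0.09] T [-0.006 -0.001  0.001] w68.34
 t43.73 p [ 523.11 -262.68  109.58] yaw-166.8 q [ 1.07  0.72 -1.    1.84  0.72  1.    1.57] F [ 0.1  -0.08  0.66] T [ 0.002 -0.014 -0.04 ] w67.96
 t45.15 p [ 522.88 -262.71  299.  ] yaw-166.8 q [ 1.19  0.53 -1.16  1.66  0.5   1.29  1.73] F [-0.46 -0.37  0.28] T [-0.025 -0.014  0.   ] w67.74
 t46.01 p [ 429.9  -101.66  399.71] yaw-166.9 q [ 1.45  0.08 -1.38  1.8   0.08  1.32  1.85] F [-0.62 -1.07  0.5 ] T [-0.012 -0.022 -0.029] w67.74
```

View pics/side4c.png

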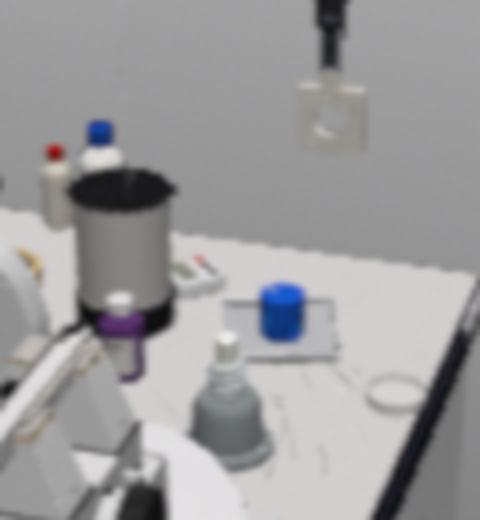

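View pics/top4c.png

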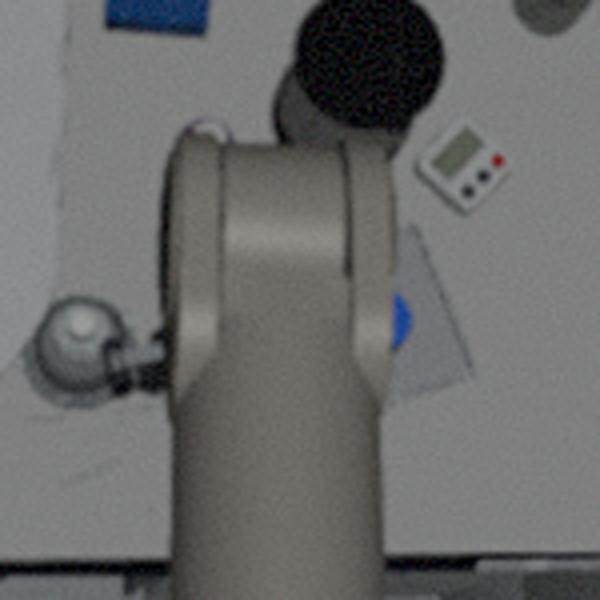

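The side crop shows the cap upright at (282,312), in the middle of the tray. The bottle (122,335), dish and timer are unmoved, and the gripper is clear. Handing in.

```bash
python3 - <<'E'
from h import *
for h,u,v in((53,200+(282.5)/4-.5,100+(291.5)/4-.5),):
    print(atz("side",u,v,h))
st();r.sign_off()
E
```

```text
[ 522.65933461 -262.77420202   53.        ]
 t46.31 p [ 430.12 -100.64  399.73] yaw-166.8 q [ 1.45  0.08 -1.38  1.8   0.08  1.33  1.85] F [ 0.52 -0.56  0.47] T [0.021 0.043 0.007] w68.01
the job is handed in; nothing more can be done
```

The cap is off the housing and standing open side down in the tray, let go. I handed the job in at about 46 s; it gave no verdict.

- **Unscrewing:** I took two grips and followed the thread by force, a rise of about 20 mm per turn. The cap came free after about 1.13 turns. Measured forces on the screwed-on cap stayed at about 5 N or less.
- **Coming free:** I held it at 40 N when the spring pushed it, which read as +3 N on the tool. I then lifted it clear and carried it to the tray.
- **Setting down:** It touched the tray floor at the expected height, with about 5 N of contact force against the 2.5 N stop I had set, and then I let go.
- **Last checks:** In the side picture the cap stands upright, about 1 mm from my measured tray centre. The gripper is clear at 400 mm height. The bottle, dish and timer look unmoved in the last pictures, although the arm hid the dish and most of the bottle in the last top view. I did not check the cassette again; the arm's path stayed above it.
- **Disagreement:** The first camera estimate of the cap's position was about 2 to 3 mm off. I corrected it by feel before gripping.

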